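# Lid the egg tub and set its warming zone

## Task

First snap the blue lid onto the open tub of eggs standing on the warming plate, pressing it down until it is fully home all round. Then slide the heat slider of the zone the tub stands on until the grip's white line sits on that track's green mark, and let go. Leave the tub where it stands, the other zone's slider as it is, and everything else undisturbed.

Things in the scene. Friction and masses are not known exactly. Their poses are not given: they have to be found in the camera images.
- warmer: fixed two-zone food-warming plate, 320 deep (x) x 420 wide (y) x 50 mm high. Origin: centre of its underside; x away from the robot, y left, z up. Dark square zones on top: left centred at x +55, y +95, right at x +55, y -95 mm. A black panel on the robot's side carries one slider in front of each zone; the tracks lie along y at x -110, centred at y +100 (left) and -100 mm (right)
- tub_rim (a point): open white tub of eggs, 140 (x) x 100 (y) x 60 mm high, wall 4 mm, loose (0.35 to 0.6 kg) on one of the two zones, turned up to 0.4 rad; eggs lie below the rim. Point: middle of its mouth at rim height (110 mm above the counter); x is its long axis. Sprung catch ribs 50 mm long stand 2 mm out of both long walls, 5 mm below the rim
- lid_grip (a point): loose blue lid, 158 (x) x 118 (y) x 49 mm high, 0.08 to 0.13 kg, right way up on the counter left or right of the warmer, any yaw. A bar grip 70 (x) x 18 (y) x 30 mm high stands on its plate; point: on the bar's middle line, 10 mm below its top, 20 mm above the plate, 39 mm above the counter. Snapped on, it is 25 mm above the tub's rim. Fits either way round, long axis along the tub's
- lid_seat (a point): middle of the underside of the lid's plate (rests on the rim), 25 mm below lid_grip. A skirt with a guiding flare reaches 14 mm below it and goes over the rim with 2 mm play a side. Laid on loosely the lid stays 9 mm high on the catches; pushing down on the bar grip with some 10 N clicks it home, plate on rim
- slider_left (a joint): position of the left zone's heat slider on its straight track, 0 to 0.12 m, growing towards the warmer's +y (left); 0.06 is mid-track. It stays where it is left; friction about 1.5 N
- slider_left_top (a point): middle of the top face of the left zone's slider grip: red block 44 mm (across the track, x) x 18 mm (along it, y) x 36 mm high with a white centre line, its top 87 mm above the counter; axes as the warmer's
- green_left: green mark painted across the left zone's slider track, 10 mm wide along the track, 78 mm across it, flat on the panel (a white mark on the same track is not wanted). Origin: its middle; y runs along the track like the slider's joint, x away from the robot
- slider_right (a joint): position of the right zone's heat slider on its straight track, 0 to 0.12 m, growing towards the warmer's +y (left); 0.06 is mid-track. It stays where it is left; friction about 1.5 N
- slider_right_top (a point): middle of the top face of the right zone's slider grip: red block 44 mm (across the track, x) x 18 mm (along it, y) x 36 mm high with a white centre line, its top 87 mm above the counter; axes as the warmer's
- green_right: green mark painted across the right zone's slider track, 10 mm wide along the track, 78 mm across it, flat on the panel (a white mark on the same track is not wanted). Origin: its middle; y runs along the track like the slider's joint, x away from the robot
- saucepan: lidded steel saucepan on the zone without the tub, radius 60 mm, 91 mm high with knob; a black handle 15 mm thick reaches along its own -x to 188 mm from its centre, 47 to 72 mm above its underside, towards the robot over the panel. Origin: centre of its underside. Leave alone
- bowl: steel bowl, rim radius 75 mm, 70 mm high, on the counter on the side of the warmer where the lid is not. Origin: centre of its underside. Leave alone
- bottle_red: red squeeze bottle, radius 30 mm, 170 mm high, on the counter. Origin: centre of its underside. Leave alone
- bottle_yellow: yellow squeeze bottle, radius 30 mm, 170 mm high, on the counter. Origin: centre of its underside. Leave alone
- jar: glass jar, radius 32 mm, 90 mm high, on the counter. Origin: centre of its underside. Leave alone
- mug: white mug, radius 40 mm, 90 mm high, on the counter. Origin: centre of its underside. Leave alone

How it is judged:
On the way, in this order (a step that is already met when the one before it is completed fails the run):
1. the lid is snapped home on the tub (z of lid_seat in the frame of tub_rim between -0.004 and 0.0025 m and horizontal distance between lid_seat and tub_rim below 0.004 m and angle between the x axis of lid_grip and the x axis of tub_rim, either way round below 0.08 rad and angle between each of lid_grip, tub_rim's own z axis and vertical below 0.05 rad and z of tub_rim in the frame of warmer between 0.105 and 0.115 m and distance of tub_rim from where it was at the start of the episode below 0.03 m), for 0.2 s.
2. the tub's zone slider is at its green mark (((y of tub_rim in the frame of warmer above 0 m and y of slider_left_top in the frame of green_left between -0.005 and 0.005 m) or (y of tub_rim in the frame of warmer below 0 m and y of slider_right_top in the frame of green_right between -0.005 and 0.005 m))), for 0.2 s.
At the end, for the whole second after the job is handed in: Lid home on the tub: plate on rim within 2.5 mm, centred within 4 mm, turned under 0.08 rad, level within 0.05 rad. Tub upright on its zone, within 30 mm of its start. Its zone's slider centred within 5 mm of that track's green mark, other slider within 8 mm of its start; tub and lid at rest (all of step 1 and ((y of tub_rim in the frame of warmer above 0 m and y of slider_left_top in the frame of green_left between -0.005 and 0.005 m) or (y of tub_rim in the frame of warmer below 0 m and y of slider_right_top in the frame of green_right between -0.005 and 0.005 m)) and linear speed of each of tub, lid below 0.02 m/s); the robot touches nothing.
It fails at once if a bystander (saucepan, bowl, bottles, jar, mug) is shoved more than 25 mm or knocked over (distance of any of saucepan, bowl, bottle_red, bottle_yellow, jar, mug from where it was at the start of the episode above 0.025 m or angle between any of saucepan, bowl, bottle_red, bottle_yellow, jar, mug's own z axis and vertical above 0.35 rad).
It fails at once if the other zone's slider is shifted by more than 8 mm ((y of tub_rim in the frame of warmer above 0 m and distance of slider_right_top from where it was at the start of the episode above 0.008 m) or (y of tub_rim in the frame of warmer below 0 m and distance of slider_left_top from where it was at the start of the episode above 0.008 m)).
It fails at once if the tub is shoved more than 40 mm or tipped (distance of tub_rim from where it was at the start of the episode above 0.04 m or angle between tub_rim's own z axis and vertical above 0.25 rad).
It also fails if it takes over 58 s, if anything falls off the work surface, if the arm or the gripper's body presses on something with over 40 N, if the wrist force passes 120 N, or if a joint passes its speed limit or range.

## Robot

A 6-joint arm with a two-finger parallel gripper is mounted at the origin on the work surface. World frame = base frame: x ahead of the robot, y to its left, z up, the work surface at z = 0. Lengths are in m, angles in rad, forces in N, time in s.
With the tool pointing down it reaches from about 0.275 to 0.875 m from the base axis. Payload 12.5 kg.
Tool frame: the origin (TCP) lies at the very end of the fingers, on their centre line; the grasp point (between the pads) lies 19 mm behind it (hold_point_z is the distance from the TCP to the grasp point, in m); z points along the fingers, y is the direction in which the jaws open and shut (so a half turn about z gives the same grasp; the last joint's range is limited). The gripper opens to 85 mm and grips with 20 to 120 N. Pads are 22 mm wide; open, the fingers measure 114 mm over their backs; the gripper's body (76 mm by 85 mm) begins 54 mm behind the grasp point. The pads swing forward as they close: fully open they stand 13 mm farther back than shut.
Start: joints at [-1.19, 0.351, 1.652, -0, 1.139, -0.085], TCP at [0.247, -0.491, 0.231] pointing down, gripper open.
Joint ranges: [-2.75, 2.75], [-0.79, 2.1], [0.01, 2.65], [-1.57, 4.71], [0.07, 3.14], [-2.87, 2.87]. Speed limits (rad/s): [2.22, 2.22, 2.79, 3.14, 3.14, 3.14].

## Interface

Orientations are given as [roll, pitch, yaw] about the fixed x, y, z axes, in that order (R = Rz(yaw) Ry(pitch) Rx(roll)).
In Python, from workcell import sense, grab_frame, calibration, close_job, hold_point_z gives the robot as it stands.
- The arm moves only by the shell command python3 -m crank 'ROWS' [OPENING]. ROWS is JSON, a list that holds one entry, the list of rows, each a list of 6 numbers: the shift along the tool's x, y, z in mm, then the turn, a rotation vector about the tool's x, y, z in degrees. A call has 1 to 12 rows; each row is the pose to reach, as a shift and turn from the pose commanded when the call began, along the tool's axes at that moment; what a row does not reach only later rows make up. A row lasts 1/8 s, in which the tool goes at most 62.5 mm and 10.7 degrees, less where a joint would pass 70% of its speed; a pose out of reach is approached as far as the arm can. A call with a gripper value outside its range is refused whole. OPENING is the closure, from 0 (fully open) to 1 (shut), set as the call begins (- or left out, the last holds). The fingers move at their own pace and stop on an object; the grip force is fixed at half the most. Time passes only in rows, so rows that repeat a pose let the fingers close. It gives the time, the measured TCP pose, the force and the opening at its end, in the units of the state.
- sense(): the state, without advancing time (a new reading comes with each control period).
- grab_frame(name): name is "side" or "top" or "wrist"; returns (picture, depth): 480x640x3 uint8, blue, green, red; 480x640 float32, m along the optical axis (not along the pixel's ray), 0 where there is no reading.
- calibration(name): a dict with "fx", "fy", "cx", "cy" (pixels), "distortion" ([k1, k2, p1, p2, k3] as OpenCV has them; the pictures are not rectified), "pose" (4x4, takes a point from camera to world coordinates). Camera axes: x right, y down, z forward; pixel columns grow to the right and rows downward; lengths in m; the calibration is good to about 2 mm. A picture is of the moment at which its call begins: read the wrist's pose just before it. calibration takes no time and is no camera call; for the wrist camera it gives the pose at the moment of the call.
- close_job(): hands the job in, once; it reports no verdict.
The state is a dict: "time": time; "joint_positions": joint angles; "dq": joint speeds; "joint_torque": joint torques, N m; "tcp_pos": TCP position; "tcp_rot": TCP orientation; "force": force on the tool from outside, world axes, zero at the start; "moment": the same for the moment, N m; "width": finger opening in m.
Only numpy, scipy, OpenCV 4.12 (cv2) and the standard library are available. Lean on these libraries where they do the work, as an engineer would, in place of code of your own. Each camera call takes 0.05 s, during which the arm holds its last target. There are 200 camera calls.

## Working session

There is one attempt and no reset: what is moved stays moved. The work goes in short steps, Python scripts to look and compute and a shell command to move; the robot and the scene stay as the last step left them, time stands still between calls to the robot, and variables do not carry over. Pictures are saved under pics/ and viewed, about 8 in all and at most 12, crops included, and the job is handed in when it is done.

```bash
mkdir -p pics; ls; python3 - <<'E'
from workcell import *
import cv2,numpy as np
s=sense();print(s)
for n in("top","side"):
    p,d=grab_frame(n);cv2.imwrite(f"pics/{n}0.png",p);np.save(f"{n}0.npy",d)
    c=calibration(n);print(n,c)
E
```

```text
pics
{'time': 0.0, 'joint_positions': array([-1.18960673e+00,  3.51233896e-01,  1.65239587e+00,  2.18017282e-05,
        1.13911760e+00, -8.46047946e-02]), 'dq': array([-0.00041539, -0.00066754, -0.00109479,  0.00028787,  0.00040487,
       -0.00015501]), 'joint_torque': array([-3.56678880e-03, -5.06116784e+01, -2.91413122e+01, -2.56884923e-04,
        4.53914981e-03, -2.94745945e-06]), 'tcp_pos': array([ 0.24692827, -0.49109391,  0.23077043]), 'tcp_rot': array([-3.14044375e+00, -1.17297910e-04,  4.65785191e-01]), 'force': array([-0.02169355,  0.63456604, -0.85189871]), 'moment': array([ 0.00603799,  0.01360296, -0.024722  ]), 'width': 0.08564160796714287}
top {'fx': 606.2432125591391, 'fy': 606.2432125591391, 'cx': 326.8752295032671, 'cy': 239.50202732258865, 'distortion': array([0.06312234, 0.        , 0.        , 0.        , 0.        ]), 'pose': array([[-0.02053784, -0.99123242,  0.13052386,  0.27083049],
       [-0.99974687,  0.01916166, -0.01179087,  0.01900639],
       [ 0.00918644, -0.13073298, -0.99137505,  1.66338008],
       [ 0.        ,  0.        ,  0.        ,  1.        ]])}
side {'fx': 612.2257820044483, 'fy': 612.2257820044483, 'cx': 316.422810873956, 'cy': 232.80860473889584, 'distortion': array([-0.0755166,  0.       ,  0.       ,  0.       ,  0.       ]), 'pose': array([[-0.77504498, -0.39266103,  0.49509858, -0.34498999],
       [-0.63175292,  0.49873874, -0.59342052,  0.96448619],
       [-0.01391173, -0.77270757, -0.63460971,  1.13158899],
       [ 0.        ,  0.        ,  0.        ,  1.        ]])}
```

View pics/top0.png

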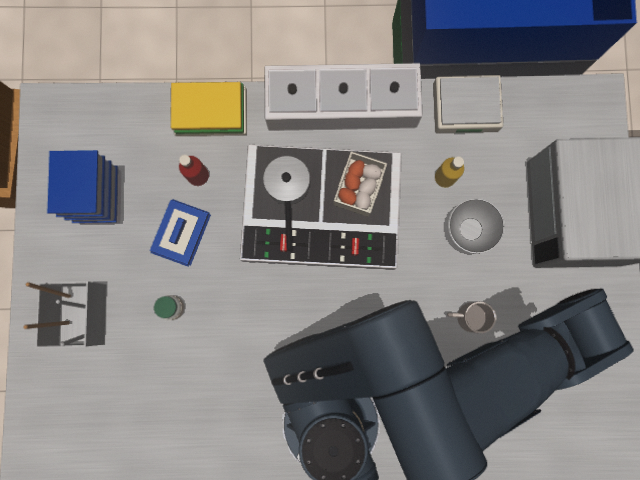

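View pics/side0.png

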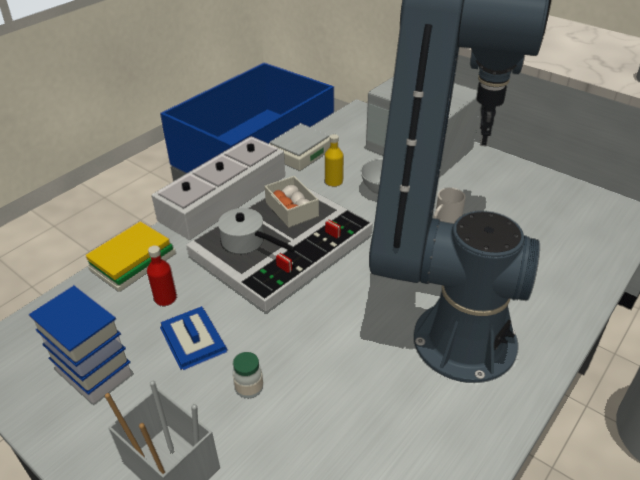

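Top view: lid near (180,232) on the left, saucepan on the left zone, tub on the right zone at (360,183). The right slider is at (355,246), its green marks near (369,247). The side view agrees. Next I measure these positions.

```bash
cat > h.py <<'E'
import cv2,numpy as np
from workcell import *
def plane(c,uv,z):
    uv=np.asarray(uv,float).reshape(-1,1,2)
    K=np.array([[c['fx'],0,c['cx']],[0,c['fy'],c['cy']],[0,0,1]])
    n=cv2.undistortPoints(uv,K,np.array(c['distortion'])).reshape(-1,2)
    r=np.c_[n,np.ones(len(n))]@c['pose'][:3,:3].T; o=c['pose'][:3,3]
    return o+r*((z-o[2])/r[:,2])[:,None]
def cloud(c,d):
    v,u=np.indices(d.shape);K=np.array([[c['fx'],0,c['cx']],[0,c['fy'],c['cy']],[0,0,1]])
    n=cv2.undistortPoints(np.c_[u.ravel(),v.ravel()].astype(float).reshape(-1,1,2),K,np.array(c['distortion'])).reshape(-1,2)
    r=np.c_[n,np.ones(len(n))]*d.reshape(-1,1)
    return (r@c['pose'][:3,:3].T+c['pose'][:3,3]).reshape(d.shape+(3,))
def rect(xy):  # world xy -> centre mm, sizes mm, long-axis angle (rad, mod pi)
    (cx,cy),(w,h),_=R=cv2.minAreaRect((np.asarray(xy)[:,:2]*1000).astype(np.float32))
    b=cv2.boxPoints(R);e=[b[1]-b[0],b[2]-b[1]];l=max(e,key=np.linalg.norm)
    return np.round([cx,cy,max(w,h),min(w,h),np.arctan2(l[1],l[0])%np.pi],3)
def comps(m,amin=15):
    n,l,s,ce=cv2.connectedComponentsWithStats(m.astype(np.uint8),connectivity=8)
    return [(s[i],ce[i],l==i) for i in range(1,n) if s[i][4]>=amin]
def masks(p):
    hs=cv2.cvtColor(p,cv2.COLOR_BGR2HSV).astype(int);H,S,V=hs[...,0],hs[...,1],hs[...,2]
    return dict(blue=(H>100)&(H<130)&(S>130)&(V>50),green=(H>45)&(H<85)&(S>100)&(V>50),red=((H<8)|(H>172))&(S>150)&(V>90),white=(S<60)&(V>170))
def uv(m): 
    y,x=np.nonzero(m);return np.c_[x,y]
E
python3 - <<'E'
from h import *
p=cv2.imread("pics/top0.png");d=np.load("top0.npy");c=calibration("top");M=masks(p)
for k,z,roi in(("blue",.049,(140,190,220,275)),("red",.087,(240,225,400,270)),("green",.05,(240,225,400,270))):
    x0,y0,x1,y1=roi;m=np.zeros(M[k].shape,bool);m[y0:y1,x0:x1]=M[k][y0:y1,x0:x1]
    for s,ce,q in comps(m,6): print(k,s,ce.round(1),rect(plane(c,uv(q),z)), rect(plane(c,uv(q),.019)) if k=="blue" else "")
P=cloud(c,d)
m=np.zeros(d.shape,bool);m[140:225,325:395]=1
q=m&(P[...,2]>.100)&(P[...,2]<.125)&(d>0);print("tub",q.sum(),rect(P[q]),np.median(P[q][:,2]))
m[:]=0;m[190:275,140:220]=1
q=m&(P[...,2]>.035)&(P[...,2]<.06);print("bar",q.sum(),rect(P[q]),np.median(P[q],0))
q=m&(P[...,2]>.012)&(P[...,2]<.06);print("lid",q.sum(),rect(P[q]))
cv2.imwrite("pics/crop1.png",cv2.resize(p[140:275,230:410],None,fx=4,fy=4,interpolation=cv2.INTER_CUBIC))
E
```

```text
blue [ 151  200   59   66 1239] [179.9 233.2] [510.479 392.265 153.517 114.381   2.773] [514.932 399.201 156.37  116.507   2.773]
blue [170 218  14  25 147] [176.2 229.9] [516.72  402.038  67.751  15.478   2.776] [521.289 409.156  69.01   15.766   2.776]
red [280 234   3  17  38] [281.1 241.9] [474.138 120.507  42.239   5.232   3.131] 
red [285 236   2  15  22] [285.3 244. ] [471.272 108.77   36.948   2.615   3.13 ] 
red [352 238   3  16  39] [352.8 244.9] [461.237 -67.856  39.628   5.249   3.115] 
red [357 238   2  16  29] [357.4 244.9] [461.009 -79.651  39.613   2.625   3.114] 
green [266 229   4   6  21] [267.5 231.1] [508.013 158.775  13.623   8.042   3.133] 
green [368 234   4   6  24] [369.5 236.5] [ 489.172 -114.872   13.642    8.066    3.112] 
green [265 242   4   2   8] [266.5 242.5] [478.275 161.678   8.051   2.7     1.551] 
green [368 247   4   3  11] [369.4 248.1] [ 458.07  -113.93     8.069    5.397    1.551] 
green [264 252   5   6  19] [266.2 254.2] [446.5   162.781  13.034   9.083   2.891] 
green [367 257   4   6  23] [368.4 259.4] [ 427.184 -110.346   13.505    8.025    3.112] 
tub 470 [625.458 -88.319 142.08  104.334   2.777] 0.10877112993194371
bar 203 [516.79  402.017  68.493  20.294   2.751] [0.51647468 0.40046065 0.04930966]
lid 2216 [516.128 403.838 217.646 198.797   3.003]
```

View pics/crop1.png

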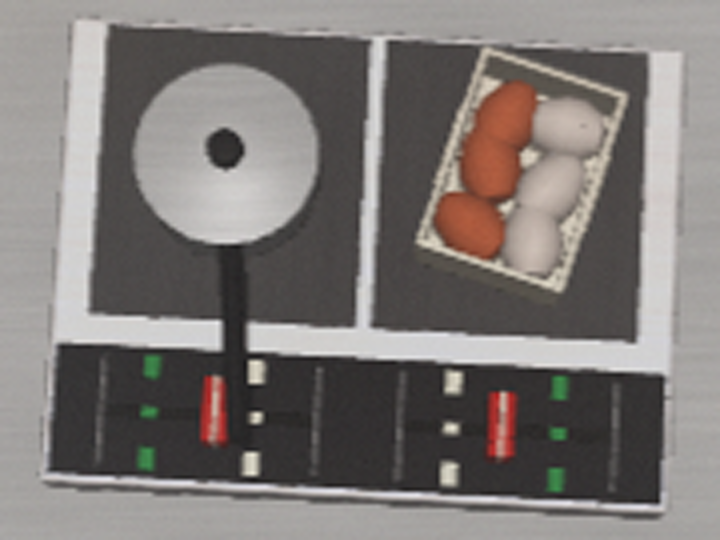

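The crop shows the right slider's white line left of its green mark, about 40 mm along -y. The lid and tub have almost the same yaw. Now moving above the lid.

```bash
cat >> h.py <<'E'
from scipy.spatial.transform import Rotation as Ro
def go(x,y,z,yaw):  # mm, rad -> row from present pose (tool pointing down)
    s=sense();R=Ro.from_euler('xyz',s['tcp_rot']);T=Ro.from_euler('xyz',[np.pi,0,yaw])
    return np.round(np.r_[R.inv().apply(np.array([x,y,z])-s['tcp_pos']*1000),(R.inv()*T).as_rotvec(degrees=True)],1)
E
python3 - <<'E'
from h import *
d=np.load("top0.npy");c=calibration("top");P=cloud(c,d)
for n,(u,v) in dict(red=(190,163),jar=(165,307),yel=(455,163),bowl=(475,225),mug=(478,317)).items(): print(n,P[v,u].round(3))
print(go(517,402,230,2.776))
w=calibration("wrist")['pose'];s=sense();print(w.round(3))
E
```

```text
red [0.67  0.343 0.161]
jar [0.312 0.418 0.092]
yel [ 0.655 -0.325  0.172]
bowl [ 0.521 -0.41   0.01 ]
mug [ 0.27  -0.403  0.014]
[ 6.424e+02 -6.767e+02  1.600e+00 -0.000e+00 -1.000e-01 -1.324e+02]
[[ 0.449 -0.86  -0.242  0.308]
 [-0.893 -0.433 -0.119 -0.46 ]
 [-0.002  0.269 -0.963  0.373]
 [ 0.     0.     0.     1.   ]]
```

```bash
python3 -m crank '[[[54,-56,-20,0,0,-10],[107,-113,-30,0,0,-20],[160,-169,-30,0,0,-30],[214,-225,-30,0,0,-41],[268,-282,-30,0,0,-51],[321,-338,-30,0,0,-61],[375,-395,-30,0,0,-72],[428,-451,-30,0,0,-82],[482,-507,-30,0,0,-92],[535,-564,-20,0,0,-102],[589,-620,-10,0,0,-112],[642,-677,0,0,0,-122]]]' 0 
python3 -c "
from h import *
print(go(517,402,200,2.776))"
```

```text
time: 1.6
tcp_pos: [0.4633, 0.2256, 0.2479]
tcp_rot: [-3.142, 0.0, 2.601]
force: [0.5, -0.7, 0.3]
width: 0.0858
[ 44.7 178.9  47.9  -0.    0.  -10. ]
```

```bash
python3 -m crank '[[[15,59,10,0,0,-5],[30,119,30,0,0,-10],[45,179,48,0,0,-10],[45,179,48,0,0,-10],[45,179,48,0,0,-10],[45,179,48,0,0,-10],[45,179,48,0,0,-10]]]'
python3 - <<'E'
from h import *
c=calibration("wrist");p,d=grab_frame("wrist");cv2.imwrite("pics/w1.png",p)
for s,ce,q in comps(masks(p)['blue'],300): print(s,ce.round(),rect(plane(c,uv(q),.049)),rect(plane(c,uv(q),.019)))
P=cloud(c,d);q=(P[...,2]>.042)&(P[...,2]<.06)&(d>0);print(rect(P[q]),np.median(P[q],0))
s=sense();print(s['tcp_pos'],s['tcp_rot'])
E
```

```text
time: 2.48
tcp_pos: [0.5179, 0.3989, 0.201]
tcp_rot: [3.141, 0.001, 2.769]
force: [-0.1, 0.1, -0.5]
width: 0.0855
[  250   108   153   195 15040] [326. 197.] [509.655 407.008 138.193 101.886   2.769] [515.273 405.213 152.269 112.264   2.769]
[ 553  141   87  217 2291] [584. 237.] [618.861 591.408 155.122  60.054   3.129] [635.603 608.395 170.923  66.171   3.129]
[ 594  165   46  221 2889] [620. 259.] [642.725 589.093 177.021  31.114   2.97 ] [661.897 605.845 195.052  34.284   2.97 ]
[ 315  171   24   96 2112] [326. 218.] [515.834 405.117  68.586  15.882   2.767] [522.082 403.129  75.572  17.5     2.767]
[573.118 362.012 491.3   200.722   1.298] [0.51820047 0.20971559 0.04972505]
[0.51789625 0.39905909 0.20092598] [3.14087908e+00 5.36157553e-04 2.76876944e+00]
```

View pics/w1.png

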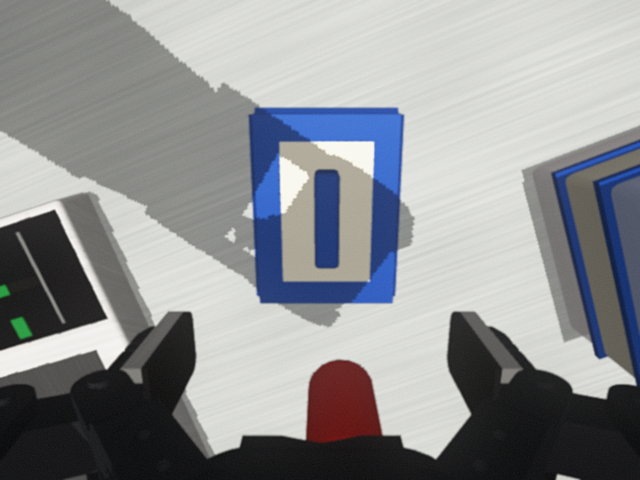

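The wrist view shows the bar upright at (326,218), with the red bottle behind it and clear of the gripper. Now descending onto the bar.

```bash
python3 -c "
from h import *
print(go(516.3,404,23,2.768))"
```

```text
[  3.4   3.9 177.9   0.    0.    0. ]
```

```bash
python3 -m crank '[[[3,4,50,0,0,0],[3,4,100,0,0,0],[3,4,140,0,0,0],[3,4,165,0,0,0],[3,4,177,0,0,0],[3,4,177,0,0,0],[3,4,177,0,0,0]]]'
python3 -m crank '[[[0,0,0,0,0,0],[0,0,0,0,0,0],[0,0,0,0,0,0],[0,0,0,0,0,0],[0,0,0,0,0,0]]]' 1
```

```text
time: 3.4
tcp_pos: [0.517, 0.4049, 0.0245]
tcp_rot: [3.14, 0.001, 2.77]
force: [-0.9, 0.2, -0.2]
width: 0.0856
time: 4.03
tcp_pos: [0.5165, 0.4047, 0.0234]
tcp_rot: [3.141, 0.0, 2.77]
force: [-0.6, 0.5, 3.7]
width: 0.0169
```

```bash
python3 -m crank '[[[0,0,-15,0,0,0],[0,0,-60,0,0,0],[0,0,-120,0,0,0],[0,0,-180,0,0,0],[0,0,-230,0,0,0],[0,0,-240,0,0,0],[0,0,-240,0,0,0]]]'
python3 - <<'E'
from h import *
s=sense();c=calibration("wrist");p,d=grab_frame("wrist");cv2.imwrite("pics/w2.png",p)
z=s['tcp_pos'][2]
for t,ce,q in comps(masks(p)['blue'],600): print(t,ce.round(),rect(plane(c,uv(q),z+.026)),rect(plane(c,uv(q),z-.004)))
print(s['tcp_pos'],s['tcp_rot'],s['width'],s['force'])
print(go(625.5,-88.3,260,2.777))
E
```

```text
time: 4.9
tcp_pos: [0.5162, 0.4044, 0.2633]
tcp_rot: [3.141, 0.0, 2.77]
force: [0.6, -0.2, -1.0]
width: 0.0167
[  157    98   329   269 42293] [321. 193.] [482.887 418.548  86.122  78.515   1.198] [490.63  415.562 108.298  98.732   1.198]
[ 509  121  131  205 1680] [549. 206.] [506.908 491.327  50.171  35.886   0.   ] [520.836 507.081  63.09   45.126   0.   ]
[ 536  138  104  215 2265] [570. 229.] [515.319 494.133  58.197  28.592   3.14 ] [531.412 510.61   73.182  35.955   3.14 ]
[ 572  160   68  228 2896] [601. 261.] [524.994 490.847  71.153  18.222   2.92 ] [543.579 506.478  89.475  22.914   2.92 ]
[624 192  16  87 742] [634. 223.] [513.338 501.641  25.884   4.155   2.969] [528.922 520.051  32.549   5.225   2.969]
[  292   231    59   213 11243] [322. 338.] [512.676 406.767  71.419  17.704   2.777] [528.089 400.748  89.809  22.263   2.777]
[0.51616926 0.40443725 0.26330147] [3.14142103e+00 1.39320675e-04 2.76969207e+00] 0.016688108782257516 [ 0.63286932 -0.21652792 -1.02586615]
[-2.811e+02 -4.190e+02  2.300e+00 -1.000e-01 -1.000e-01 -4.000e-01]
```

View pics/w2.png

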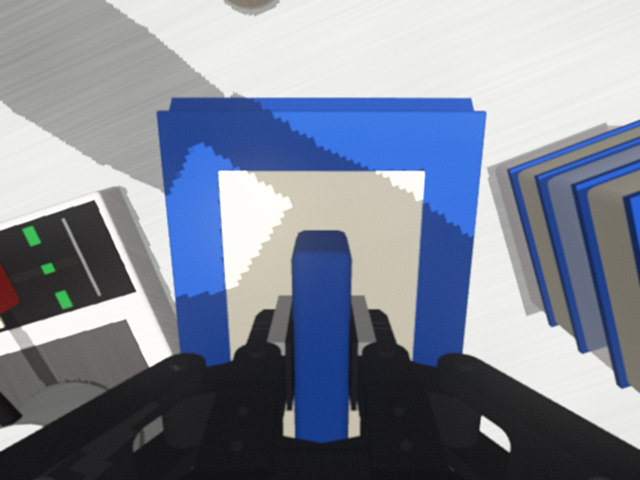

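Held squarely: the bar sits between the pads, its end-face top edge near row 250 and the lid's near plate edge at row 111 (columns 158 to 486). From these edges I get the lid's position in the hand, then carry it over the tub.

```bash
python3 - <<'E'
from h import *
s=sense();c=calibration("wrist");R=Ro.from_euler('xyz',s['tcp_rot']);t=s['tcp_pos']
f=lambda uv,dz:(R.inv().apply(plane(c,uv,t[2]+dz)-t)*1000).round(1)
print("bar near-top edge",f([[294,250],[350,250]],.0256)," bar near-bottom",f([[298,231],[346,231]],-.0044))
print("plate near edge",f([[158,111],[486,111]],-.0044),"skirt bottom",f([[171,98],[474,98]],-.0234), "white panel", f([[218,171],[425,171]],-.0044))
E
python3 -m crank '[[[-28,-42,0,0,0,0],[-56,-84,0,0,0,0],[-84,-126,0,0,0,0],[-112,-168,0,0,0,0],[-140,-210,0,0,0,0],[-168,-251,0,0,0,0],[-196,-293,0,0,0,0],[-224,-335,0,0,0,0],[-240,-358,0,0,0,0],[-240,-358,0,0,0,0],[-240,-358,0,0,0,0],[-240,-358,0,0,0,0]]]'
python3 - <<'E'
from h import *
p,d=grab_frame("wrist");cv2.imwrite("pics/w3.png",p);np.save("w3.npy",d)
s=sense();print(s['tcp_pos'],s['tcp_rot'],s['width'],go(625.5,-88.3,260,2.777))
E
```

```text
bar near-top edge [[ 34.1  -6.7 -25.6]
 [ 34.2   9.3 -25.6]]  bar near-bottom [[32.4 -7.1  4.4]
 [32.4  9.9  4.4]]
plate near edge [[ 73.2 -52.8   4.6]
 [ 73.2  55.5   4.4]] skirt bottom [[ 78.4 -54.5  23.6]
 [ 78.4  57.7  23.4]] white panel [[ 53.5 -34.2   4.5]
 [ 53.5  36.6   4.4]]
time: 6.45
tcp_pos: [0.6095, -0.0152, 0.2627]
tcp_rot: [-3.142, -0.001, 2.771]
force: [-0.9, 0.6, -1.4]
width: 0.0168
[ 0.60959169 -0.0152105   0.26285656] [-3.14149900e+00 -5.86825223e-04  2.77081711e+00] 0.016695488017062037 [-41.3 -62.4   2.8  -0.   -0.   -0.4]
```

View pics/w3.png

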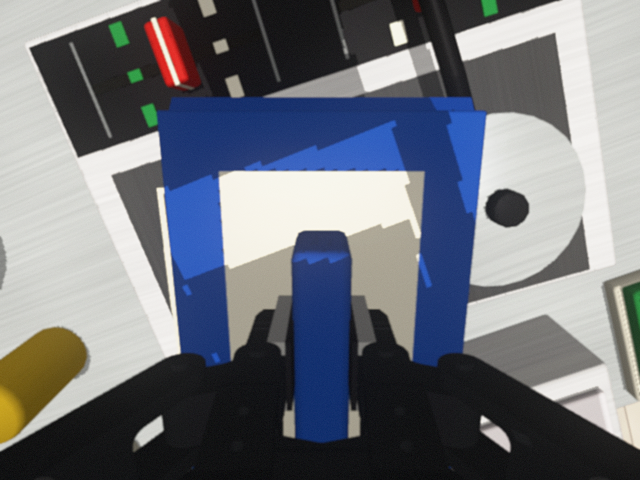

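In this view the lid hides the tub, leaving only a sliver of rim at (163,190-300). I'll move aside so the wrist camera sees lid and tub together.

```bash
python3 -m crank '[[[-30,15,-10,0,0,0],[-60,30,-20,0,0,0],[-80,45,-20,0,0,0],[-80,45,-20,0,0,0],[-80,45,-20,0,0,0],[-80,45,-20,0,0,0]]]'
python3 - <<'E'
from h import *
c=calibration("wrist");p,d=grab_frame("wrist");cv2.imwrite("pics/w4.png",p);np.save("w4.npy",d)
import pickle;pickle.dump((c,sense()),open("w4.pkl","wb"));s=sense();print(s['tcp_pos'],s['tcp_rot'])
P=cloud(c,d);q=(d>0)&(P[...,2]>.1)&(P[...,2]<.122);q=max(comps(q),key=lambda t:t[0][4])[2]
print(q.sum(),rect(P[q]),np.median(P[q][:,2]),uv(q).min(0),uv(q).max(0))
E
```

```text
time: 7.25
tcp_pos: [0.7002, -0.0033, 0.2834]
tcp_rot: [-3.142, 0.0, 2.77]
force: [0.4, 0.4, -0.8]
width: 0.0171
[ 0.70024558 -0.00339545  0.28351792] [3.14159250e+00 1.87799264e-04 2.76959072e+00]
9243 [876.99  112.679 145.035  92.277   3.135] 0.10972814454844482 [463 269] [587 411]
```

View pics/w4.png

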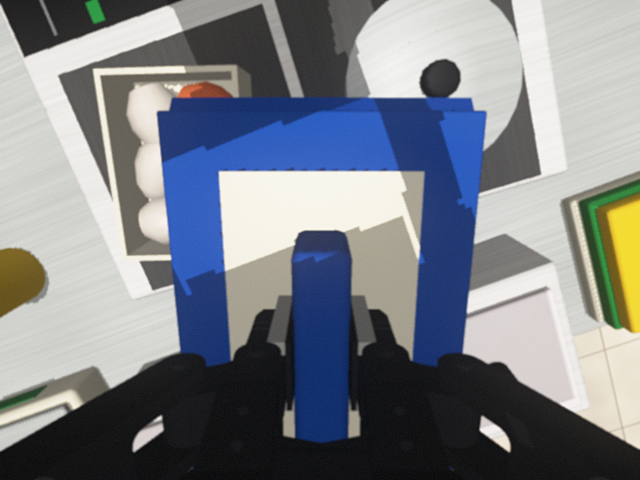

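The tub's rim corners are visible: near-left (94,69), near-right (239,66), far-left (127,255). I'll use them with the depth rim mask.

```bash
python3 - <<'E'
from h import *
import pickle
c,s=pickle.load(open("w4.pkl","rb"));d=np.load("w4.npy");P=cloud(c,d)
q=(d>0)&(abs(P[...,2]-.110)<.004);q[:,270:]=0;q[270:]=0
q=max(comps(q),key=lambda t:t[0][4])[2];u=uv(q);W=plane(c,u,.110)
R=Ro.from_euler('xyz',s['tcp_rot']);t=s['tcp_pos']
# outer edges in tool frame: left (min y), near (max x), far(min x)
T=R.inv().apply(W-t)*1000
print(len(u),u.min(0),u.max(0),np.median(P[q][:,2]))
K=R.inv().apply(plane(c,[[94,69],[239,66],[127,255]],.110)-t)*1000;print(K.round(1))
print(rect(W))
hull=cv2.convexHull(u.astype(np.int32))[:,0]; ap=cv2.approxPolyDP(hull[:,None].astype(np.int32),4,True)[:,0];print(ap.tolist())
H=plane(c,[[94,69],[239,66],[127,255]],.110)*1000
print("corners",H.round(1),"mid diag",((H[1]+H[2])/2).round(1),"len",np.linalg.norm(H[0]-H[2]),np.linalg.norm(H[0]-H[1]),"yaw",np.arctan2(*(H[0]-H[2])[[1,0]]))
E
```

```text
2845 [93 64] [239 260] 0.1096051481177564
[[ 106.9 -156.4  173.5]
 [ 108.6  -55.5  173.5]
 [ -28.  -149.6  173.5]]
[625.864 -87.633 140.304 100.995   2.791]
[[236, 64], [239, 96], [170, 259], [122, 260], [93, 69]]
corners [[ 543.8 -110.2  110. ]
 [ 579.   -15.7  110. ]
 [ 672.  -153.   110. ]] mid diag [625.5 -84.3 110. ] len 135.09404039859865 100.89078234884586 yaw 2.819853282434464
```

Both measurements agree: tub at about (625.5, -88.2), yaw 2.78. Going above it now.

```bash
python3 -c "
from h import *
print(go(625,-88.6,160,2.783))"
```

```text
[  39.2 -106.7  123.5   -0.     0.    -0.8]
```

```bash
python3 -m crank '[[[13,-36,0,0,0,-0.3],[26,-71,0,0,0,-0.6],[39,-107,0,0,0,-0.8],[39,-107,30,0,0,-0.8],[39,-107,70,0,0,-0.8],[39,-107,105,0,0,-0.8],[39,-107,123,0,0,-0.8],[39,-107,123,0,0,-0.8],[39,-107,123,0,0,-0.8],[39,-107,123,0,0,-0.8]]]'
python3 -c "
from h import *
print(go(625,-88.6,140,2.783))"
```

```text
time: 8.55
tcp_pos: [0.6261, -0.0889, 0.1615]
tcp_rot: [3.141, 0.002, 2.784]
force: [-0.7, -0.0, -2.1]
width: 0.0169
[ 1.2 -0.1 21.5  0.   0.1  0. ]
```

```bash
python3 -m crank '[[[0.5,0,5,0,0,0],[0.5,0,12,0,0,0],[0.5,0,18,0,0,0],[0.5,0,22,0,0,0],[0.5,0,26,0,0,0],[0.5,0,29,0,0,0],[0.5,0,32,0,0,0],[0.5,0,32,0,0,0]]]'
```

```text
time: 9.55
tcp_pos: [0.6253, -0.0889, 0.1286]
tcp_rot: [-3.141, 0.001, 2.784]
force: [-1.8, -1.5, 3.5]
width: 0.0167
```

The skirt has gone over the rim and the lid is resting on the catches, with small side forces. Now pressing.

```bash
python3 -m crank '[[[0,0,2,0,0,0],[0,0,4,0,0,0],[0,0,6,0,0,0],[0,0,8,0,0,0],[0,0,9,0,0,0],[0,0,10,0,0,0],[0,0,10,0,0,0]]]'
```

```text
time: 10.42
tcp_pos: [0.6247, -0.0885, 0.1193]
tcp_rot: [-3.142, -0.001, 2.784]
force: [-7.4, 1.0, 12.9]
width: 0.0171
```

```bash
python3 -m crank '[[[0,0,1,0,0,0],[0,0,2,0,0,0],[0,0,2,0,0,0]]]'
```

```text
time: 10.8
tcp_pos: [0.6248, -0.0885, 0.1192]
tcp_rot: [-3.142, -0.0, 2.784]
force: [-16.2, 2.9, 32.1]
width: 0.017
```

```bash
python3 -m crank '[[[0,0,-1.5,0,0,0],[0,0,-2.5,0,0,0],[0,0,-2.5,0,0,0]]]'
python3 -m crank '[[[0,0,0,0,0,0],[0,0,0,0,0,0],[0,0,0,0,0,0],[0,0,-10,0,0,0],[0,0,-40,0,0,0],[0,0,-90,0,0,0],[0,0,-140,0,0,0],[0,0,-140,0,0,0],[0,0,-140,0,0,0]]]' 0
python3 - <<'E'
from h import *
s=sense();c=calibration("wrist");p,d=grab_frame("wrist");cv2.imwrite("pics/w5.png",p);P=cloud(c,d);print(s['tcp_pos'],s['tcp_rot'])
q=(d>0)&(abs(P[...,2]-.115)<.015)&masks(p)['blue']
q=max(comps(q),key=lambda t:t[0][4])[2];print(q.sum(),np.median(P[q][:,2]),rect(plane(c,uv(q),.114)))
k=P[q];A=np.c_[k[:,:2]-k[:,:2].mean(0),np.ones(len(k))];print("tilt",np.linalg.lstsq(A,k[:,2],rcond=None)[0])
pt,dt=grab_frame("top");cv2.imwrite("pics/top1.png",pt);np.save("top1.npy",dt)
E
```

```text
time: 11.18
tcp_pos: [0.6247, -0.0885, 0.1193]
tcp_rot: [3.142, -0.001, 2.784]
force: [-8.0, -0.0, 9.4]
width: 0.017
time: 12.3
tcp_pos: [0.6247, -0.0886, 0.2584]
tcp_rot: [-3.142, -0.0, 2.784]
force: [0.4, 0.7, 0.0]
width: 0.085
[ 0.62472743 -0.08859101  0.25839809] [-3.14154845e+00 -4.24146964e-04  2.78362309e+00]
17534 0.11493894238450345 [624.61  -86.877 152.743 111.064   2.786]
tilt [ 0.008447   -0.00259741  0.11452898]
```

View pics/w5.png

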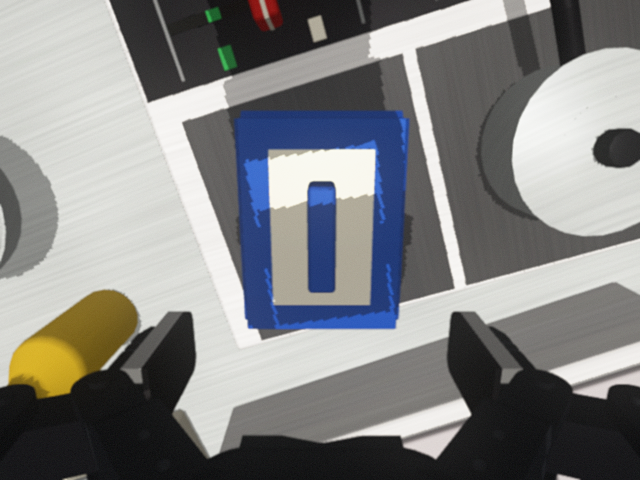

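The lid's plate top reads about 115 mm (home is 115, on the catches it would be 124). It is level and centred. Now going to the right slider, with a close look from above.

```bash
python3 -c "
from h import *
print(go(461,-92,220,3.112))"
```

```text
[ 1.519e+02 -6.050e+01  3.780e+01  0.000e+00 -1.000e-01 -1.880e+01]
```

```bash
python3 -m crank '[[[50,-20,0,0,0,-6],[100,-40,0,0,0,-12],[152,-60,10,0,0,-18.8],[152,-60,38,0,0,-18.8],[152,-60,38,0,0,-18.8],[152,-60,38,0,0,-18.8],[152,-60,38,0,0,-18.8]]]'
cat > look.py <<'E'
from h import *
import sys
s=sense();c=calibration("wrist");p,d=grab_frame("wrist");cv2.imwrite(sys.argv[1],p);print(s['tcp_pos'],s['tcp_rot'],s['time'],s['force'])
M=masks(p);M['red'][360:]=0
for k,z in(("red",.087),("green",.05)):
    for t,ce,q in comps(M[k],60): print(k,t,ce.round(),rect(plane(c,uv(q),z)))
P=cloud(c,d);q=(d>0)&(abs(P[...,2]-.087)<.004);
for t,ce,q in comps(q,200): print("top",t,ce.round(),rect(plane(c,uv(q),.087)))
E
python3 look.py pics/w6.png
```

```text
time: 13.28
tcp_pos: [0.4623, -0.0917, 0.2212]
tcp_rot: [-3.141, 0.001, 3.112]
force: [1.0, -0.5, -0.6]
width: 0.0854
[ 0.46231728 -0.09167066  0.22116488] [-3.14137749e+00  6.79458530e-04  3.11192422e+00] 13.275 [ 1.03709063 -0.54459363 -0.58241923]
red [335 189  13  69 734] [341. 223.] [457.629 -76.961  46.477   7.319   3.072]
red [351 189  14  70 644] [357. 224.] [458.31  -66.035  47.083   8.105   3.116]
red [592 200  39  70 713] [615. 230.] [4.67994e+02 1.08257e+02 5.19120e+01 2.29330e+01 3.43000e-01]
green [288 161  15  25 347] [295. 173.] [ 427.188 -108.403   17.321   10.293    3.091]
green [287 209  15  12 170] [294. 215.] [ 457.976 -110.62    10.608    8.404    1.541]
green [286 244  15  22 306] [293. 254.] [ 489.306 -112.826   17.022   10.795    3.09 ]
top [ 335  194   30   67 1680] [349. 226.] [460.503 -71.537  45.234  17.873   3.071]
top [603 206  37  64 700] [617. 234.] [471.8   108.535  44.72   15.889   2.865]
```

View pics/w6.png

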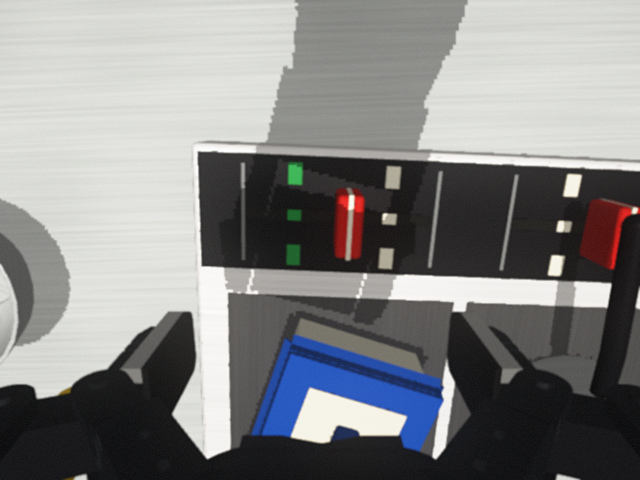

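The wrist view shows the right slider at (349,226), the green mark at (294,215) and the lidded tub below. The track yaw is about -0.072. Both cameras put the slider 39.3 mm from its mark, along -y.

```bash
python3 -c "
from h import *
print(go(461,-72.5,60,3.070))"
```

```text
[  1.8  19.1 161.1  -0.    0.    2.4]
```

```bash
python3 -m crank '[[[1,19,0,0,0,2.4],[1,19,50,0,0,2.4],[1,19,100,0,0,2.4],[1,19,140,0,0,2.4],[1,19,158,0,0,2.4],[1,19,160,0,0,2.4],[1,19,160,0,0,2.4],[1,19,160,0,0,2.4]]]'
python3 -m crank '[[[0,0,0,0,0,0],[0,0,0,0,0,0],[0,0,0,0,0,0],[0,0,0,0,0,0]]]' 1
```

```text
time: 14.32
tcp_pos: [0.4618, -0.0727, 0.0616]
tcp_rot: [-3.141, 0.002, 3.07]
force: [0.4, -0.4, -0.3]
width: 0.0857
time: 14.82
tcp_pos: [0.4612, -0.0726, 0.0608]
tcp_rot: [3.142, -0.0, 3.07]
force: [-2.7, 1.2, 5.8]
width: 0.0168
```

```bash
python3 -m crank '[[[0,-8,0,0,0,0],[0,-18,0,0,0,0],[0,-28,0,0,0,0],[0,-36,0,0,0,0],[0,-39.4,0,0,0,0],[0,-39.4,0,0,0,0],[0,-39.4,0,0,0,0],[0,-39.4,0,0,0,0]]]'
python3 -m crank '[[[0,0,0,0,0,0],[0,0,0,0,0,0],[0,0,0,0,0,0],[0,0,0,0,0,0],[0,0,-40,0,0,0],[0,0,-90,0,0,0],[0,0,-140,0,0,0],[0,10,-160,0,0,0],[0,20,-160,0,0,0],[0,20,-160,0,0,0]]]' 0
python3 look.py pics/w7.png
```

```text
time: 15.82
tcp_pos: [0.4583, -0.1125, 0.0608]
tcp_rot: [-3.141, 0.0, 3.07]
force: [-1.7, -2.1, 6.4]
width: 0.0171
time: 17.08
tcp_pos: [0.4593, -0.0912, 0.2195]
tcp_rot: [3.141, -0.002, 3.071]
force: [-0.8, 0.6, -0.4]
width: 0.0856
[ 0.45932659 -0.09124661  0.21950529] [ 3.14119572e+00 -1.64689926e-03  3.07080367e+00] 17.075 [-0.80118828  0.63528438 -0.44734639]
red [276 193  12  70 645] [281. 228.] [ 454.697 -116.175   47.122    7.094    3.035]
red [292 193  12  69 715] [297. 227.] [ 455.185 -105.457   46.312    7.314    3.083]
red [593 194  40  70 741] [617. 223.] [4.67864e+02 1.08241e+02 5.21770e+01 2.28790e+01 3.26000e-01]
green [285 167  16  24 364] [292. 179.] [ 426.808 -108.507   16.764   11.       3.058]
green [287 263  15   9 111] [294. 267.] [ 494.546 -113.347   10.87     6.505    1.5  ]
top [ 276  198   28   67 1710] [290. 231.] [ 457.517 -110.729   45.154   17.851    3.07 ]
top [607 199  33  64 690] [619. 227.] [472.054 108.959  44.694  14.331   2.901]
top [562 369  39  15 277] [581. 375.] [581.351  93.968  27.853   8.476   1.781]
```

View pics/w7.png

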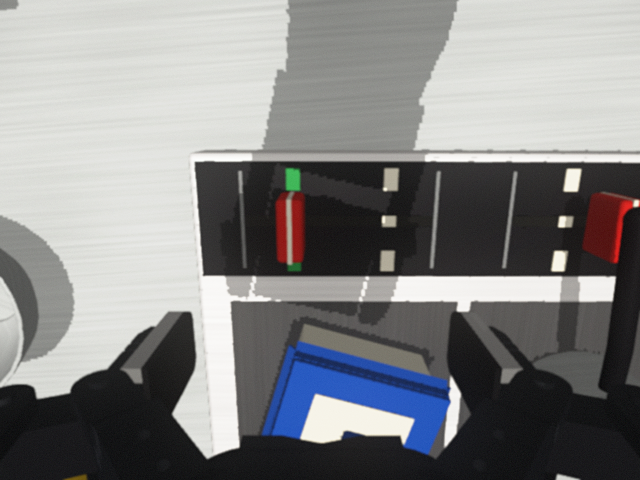

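The slider's white line is on the green mark: the slider is at y -110.7 and the mark interpolates to -110.7. The left slider hasn't moved (108.3, then 108.2). Handing in.

```bash
python3 -c "
from h import *
s=sense();print(s['time'],abs(s['dq']).max(),s['force']);print(close_job())"
```

```text
17.125 0.010208454174393462 [-0.19548852 -0.38336447  0.49635089]
the job is handed in; nothing more can be done
None
```

I snapped the lid onto the tub and slid the right zone's slider to its green mark. The job was handed in at 17.1 s of the 58 s allowed; no verdict was reported.

- **Lid:** I gripped it by its bar, set it on the tub on the right zone and pressed until it bottomed out at about 32 N. Afterwards the plate top read about 115 mm, which matches fully home, since on the catches it would be 124 mm. It was level to about 0.009 rad. Its position, (624.6, -86.9) mm, and yaw, 2.786, matched the tub's pose measured before the fit, (625.9, -87.6) mm and 2.791. I did not measure the tub itself again after the lid went on.
- **Slider:** I gripped it, moved it about 39.4 mm and released it. The last picture puts it level with the green mark to within about 1 mm. The left slider had not moved.
- **Arm:** It ended clear of everything, with almost no force on the tool.

One small disagreement remained. The wrist and top cameras differed by 2–3 mm sideways, within about 2 mm calibration error for each camera. I placed the lid and slider relative to their targets within the same view where I could, and no check failed. I did not measure the other objects again at the end, but the arm was planned clear of them all.

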